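# Free the square shaker from the clamped spice rack

## Robot

A 6-joint arm with a two-finger parallel gripper is mounted at the origin on the work surface. World frame = base frame: x ahead of the robot, y to its left, z up, the work surface at z = 0. Lengths are in m, angles in rad, forces in N, time in s.
With the tool pointing down it reaches from about 0.25 to 0.775 m from the base axis. Payload 4 kg.
Tool frame: the origin (TCP) lies midway between the tips of the shut fingers; the grasp point (between the pads) lies 19 mm behind it (robot.grasp_offset is the distance from the TCP to the grasp point, in m); z points along the fingers, y is the direction in which the jaws open and shut (so a half turn about z gives the same grasp; the last joint's range is limited). The gripper opens to 94 mm and grips with 3 to 60 N. Pads are 16 mm wide; open, the fingers measure 119 mm over their backs; the gripper's body (75 mm by 177 mm) begins 78 mm behind the grasp point.
Start: joints at [-1.236, 0.087, 1.371, -0, 1.684, -0.103], TCP at [0.233, -0.498, 0.206] pointing down, gripper open.
Joint ranges: [-3.1, 3.1], [-0.76, 2.03], [0.27, 2.55], [-1.08, 4.22], [0.17, 2.65], [-2.57, 2.57]. Speed limits (rad/s): [2.79, 2.79, 3.14, 3.14, 3.14, 3.14].

## Interface

Orientations are given as [roll, pitch, yaw] about the fixed x, y, z axes, in that order (R = Rz(yaw) Ry(pitch) Rx(roll)).
In Python, from bench import status, viewer, order, robot gives the robot as it stands. The module is installed in compiled form; this text tells all that it offers.
- The arm moves only by the tool move_arm, never from a script. Its argument "targets" is a list of rows, each a list of 3 entries, a list of its own where there are three numbers: the shift along the tool's x, y, z in mm, then the turn, a rotation vector about the tool's x, y, z in degrees, then the opening, from -1 (shut) to 1 (fully open). A call has 1 to 20 rows; each row is the pose to reach, as a shift and turn from the pose commanded when the call began, along the tool's axes at that moment; what a row does not reach only later rows make up. A row lasts 1/8 s, in which the tool goes at most 62.5 mm and 10.7 degrees, less where a joint would pass 70% of its speed; a pose out of reach is approached as far as the arm can. A call with a gripper value outside its range is refused whole. The fingers move at their own pace and stop on an object; the grip force is fixed at half the most. Time passes only in rows, so rows that repeat a pose let the fingers close. It gives the time, the measured TCP pose, the force and the opening at its end, in the units of the state.
- status.get_obs(): the state, without advancing time (a new reading comes with each control period).
- viewer.snapshot(name): name is "scene" or "top" or "wrist"; returns the picture (400x640x3 uint8, red, green, blue); there is no depth.
- viewer.camera_model(name): a dict with "K" (3x3 intrinsics, pixels), "xyz" and "attitude" of the camera in the world; the wrist camera has in their place "T_tool_cam" (4x4, takes a point from camera to tool coordinates, whose origin is the TCP and whose axes are the flange's). Camera axes: x right, y up, looking along -z (the intrinsics and any distortion apply to the point x, -y, -z); pixel columns grow to the right and rows downward; lengths in m; the calibration is good to about 2 mm. A picture is of the moment at which its call begins: read the wrist's pose just before it. camera_model takes no time and is no camera call.
- order.close_job(): hands the job in, once; it reports no verdict.
The state is a dict: "time": time; "joint_positions": joint angles; "qvel": joint speeds; "joint_torque": joint torques, N m; "tool_pos": TCP position; "ee_rot": TCP orientation; "wrist_force": force on the tool from outside, world axes, zero at the start; "wrist_torque": the same for the moment, N m; "width": finger opening in m.
Only numpy, scipy, OpenCV 4.12 (cv2) and the standard library are available. Lean on these libraries where they do the work, as an engineer would, in place of code of your own. Each camera call takes 0.05 s, during which the arm holds its last target. There are 200 camera calls.

## Task

Lift the rack's sprung hold-down bar by its front tab, up and back until it stays open by itself. Then take the square shaker out of its slot and stand it upright in the middle of the plate, leaving the bar open.

Things in the scene. Friction and masses are not known exactly. Their poses are not given: they have to be found in the camera images.
- bail (a joint): Angle (rad) of the steel hold-down bar hinged along the back of the spice rack. 0 = closed, lying 2 mm above the shakers' lids; it grows as the bar swings up and back to its stop at 2.3. An over-centre spring pushes it shut below 1.0 (about 3 N at the tab when closed, less as it rises); let go above 1.0, it is thrown open to the stop, behind the rack and out of the way.
- bail_tab (a point): Grip point of the bar's flat steel tab (20 mm wide, 8 mm thick), which sticks out forward over the rack's front edge, 93 mm above the step when closed; its front end is 17 mm ahead of the point. Turns with the bar: closed, x points level to the rack's back, y along the rack and the hinge, z up. The hinge axis lies 95 mm along x and 43 mm below (-z); opening turns positively about y.
- rack: Fixed white plastic spice rack: a block 70 mm deep (x), 200 mm long (y), 35 mm high, with three 46 mm square slots, 28 mm deep, in a row 60 mm apart, the middle one at the centre. Ears at both ends stand 60 mm high. Origin: centre of the underside; x to its back (hinge side), y along the row, z up. The bar's tab hangs in front (-x) of the middle slot.
- shaker_mid (a point): Centre, half-way up, of the only square shaker: glass with a square steel lid, 40 x 40 mm, 80 mm high, about 0.12 kg. It stands in any of the three slots, its sides parallel to the rack's, 52 mm of it above the block; round shakers (36 mm across, lids tapering to 24 mm, as high) fill the other two. x, y square to its sides, z up.
- plate: Yellow melamine dinner plate, 190 mm across, loose on the step. Origin: centre of its underside. Its flat middle is 128 mm across, its upper face 6 mm above the step; the sloping rim rises to 17 mm.
There are look-alikes about, which are no part of the job. Of the things shaped like the plate, the yellow one is meant.

How it is judged:
On the way, in this order (a step that is already met when the one before it is completed fails the run):
1. the bar stands open past its hold-open point while the square shaker is still in its slot (value of joint bail above 1.8 rad and distance of shaker_mid from where it was at the start of the episode below 0.02 m), for 0.2 s.
2. the square shaker is lifted clear of its slot (height (world z) of shaker_mid above 0.08 m), for 0.1 s.
At the end, for the whole second after the job is handed in: The bar rests open (joint above 1.8 rad), and the square shaker stands upright (within 10 degrees) on its base on the plate, its centre within 40 mm of the plate's centre, the plate lying flat on the step (value of joint bail above 1.8 rad and horizontal distance between shaker_mid and plate below 0.04 m and z of shaker_mid in the frame of plate between 0.04 and 0.052 m and angle between shaker_mid's own z axis and vertical below 0.17 rad and angle between plate's own z axis and vertical below 0.1 rad and height (world z) of plate below 0.01 m); the robot touches nothing.
It fails at once if the square shaker is tipped over (angle between shaker_mid's own z axis and vertical above 0.7 rad).
It also fails if it takes over 53 s, if anything falls off the work surface, if the arm or the gripper's body presses on something with over 40 N, if the wrist force passes 120 N, or if a joint passes its speed limit or range.

## Working session

There is one attempt and no reset: what is moved stays moved. The work goes in short steps, Python scripts to look and compute and a tool call to move; the robot and the scene stay as the last step left them, time stands still between calls to the robot, and variables do not carry over. Pictures are saved under pics/ and viewed, about 8 in all and at most 12, crops included, and the job is handed in when it is done.

Besides the shell and the picture viewer there is one more tool, called after "Call:" as name([rows], argument=value, ...), one row to a line, values as JSON. move_arm: Moves the arm, as the interface text tells. Its arguments: {"type":"object","properties":{"targets":{"type":"array"}},"required":["targets"]}

```bash
mkdir -p pics
cat > h.py <<'E'
import numpy as np, cv2
from bench import status, viewer, order, robot
from scipy.spatial.transform import Rotation as R
def snap(n,f):
    im=viewer.snapshot(n); cv2.imwrite('pics/'+f,im[:,:,::-1]); return im
E
python3 - <<'E'
from h import *
snap('scene','s0.png'); snap('top','t0.png')
for n in('scene','top','wrist'): print(n,viewer.camera_model(n))
o=status.get_obs()
for k in o: print(k,o[k])
print([a for a in dir(robot) if a[0]!='_'])
E
```

```text
scene {'K': array([[394.43134623,   0.        , 320.18166334],
       [  0.        , 394.43134623, 198.69628639],
       [  0.        ,   0.        ,   1.        ]]), 'xyz': array([1.15492835, 0.12943911, 0.70862423]), 'attitude': array([ 0.82152576, -0.00307851,  1.77654033])}
top {'K': array([[441.79508616,   0.        , 320.3430018 ],
       [  0.        , 441.79508616, 196.93889536],
       [  0.        ,   0.        ,   1.        ]]), 'xyz': array([3.45821353e-01, 8.27491213e-04, 9.57423275e-01]), 'attitude': array([ 2.18970417e-01, -1.50707587e-04, -1.63519243e+00])}
wrist {'K': array([[358.17934685,   0.        , 321.29790219],
       [  0.        , 358.17934685, 198.91816135],
       [  0.        ,   0.        ,   1.        ]]), 'T_tool_cam': array([[ 6.64558350e-04,  9.62389732e-01,  2.71671790e-01,
         7.95121723e-02],
       [ 9.99999724e-01, -5.49649351e-04, -4.99062766e-04,
         8.36664620e-04],
       [-3.30968658e-04,  2.71672047e-01, -9.62389832e-01,
        -1.80483297e-01],
       [ 0.00000000e+00,  0.00000000e+00,  0.00000000e+00,
         1.00000000e+00]])}
time 0.1
joint_positions [-1.23609105e+00  8.78954472e-02  1.37208301e+00 -2.04584172e-05
  1.68361353e+00 -1.03104947e-01]
qvel [-7.03655486e-04 -1.59120676e-03 -2.89373676e-03  1.22193858e-03
  6.50503471e-05  1.62166900e-03]
joint_torque [ 2.58580054e-03 -3.41254914e+01 -3.03299868e+01  7.20752380e-02
  3.05066805e-02 -1.04412341e-04]
tool_pos [ 0.23300019 -0.49766224  0.20442359]
ee_rot [-3.13960185e+00 -1.85550970e-04  4.37807755e-01]
wrist_force [ 0.39325747 -0.63574457 -0.13140384]
wrist_torque [-0.01802385  0.00388924  0.00398261]
width 0.09393330187164034
['IKError', 'grasp_offset']
```

View pics/s0.png

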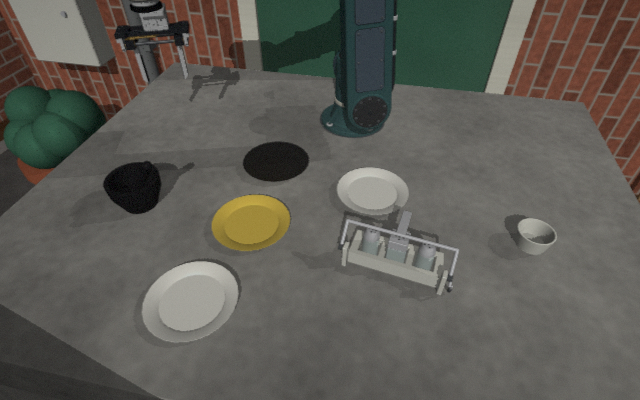

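View pics/t0.png

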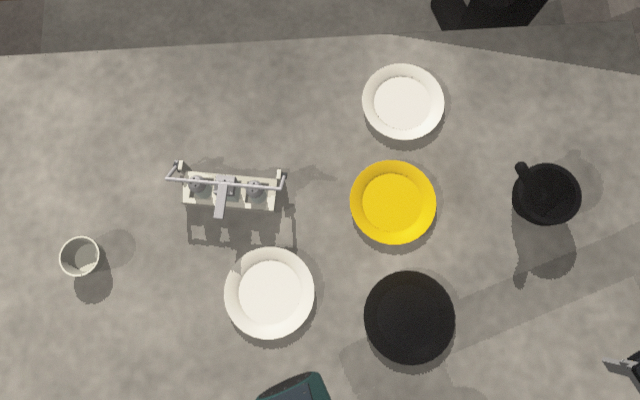

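The rack is at scene (398,255) / top (230,190), with its tab pointing toward the robot. The yellow plate is at scene (251,223) / top (393,202). The white and black plates, the black mug and the white cup are look-alikes. Next I'll enlarge the rack to find the square shaker.

```bash
cat >> h.py <<'E'
def ray(n,uv,T=None):
    c=viewer.camera_model(n); K=c['K']
    if T is None: p=np.array(c['xyz']); Rm=R.from_euler('xyz',c['attitude']).as_matrix()
    else: M=T@c['T_tool_cam']; p=M[:3,3]; Rm=M[:3,:3]
    d=np.linalg.inv(K)@np.array([uv[0],uv[1],1.]); return p,Rm@np.array([d[0],-d[1],-d[2]])
def atz(n,uv,z,T=None):
    p,d=ray(n,uv,T); return p+d*(z-p[2])/d[2]
def proj(n,X,T=None):
    c=viewer.camera_model(n); K=c['K']
    if T is None: p=np.array(c['xyz']); Rm=R.from_euler('xyz',c['attitude']).as_matrix()
    else: M=T@c['T_tool_cam']; p=M[:3,3]; Rm=M[:3,:3]
    q=(np.atleast_2d(X)-p)@Rm; q=q*[1,-1,-1]; q=q@K.T; return q[:,:2]/q[:,2:]
def toolT(o=None):
    o=o or status.get_obs(); T=np.eye(4); T[:3,:3]=R.from_euler('xyz',o['ee_rot']).as_matrix(); T[:3,3]=o['tool_pos']; return T
E
python3 - <<'E'
from h import *
s=cv2.imread('pics/s0.png'); t=cv2.imread('pics/t0.png')
a=cv2.resize(s[200:300,335:465],None,fx=6,fy=6,interpolation=cv2.INTER_CUBIC)[:300*2]
b=cv2.resize(t[150:250,160:290],None,fx=6,fy=6,interpolation=cv2.INTER_CUBIC)
cv2.imwrite('pics/c0.png',np.hstack([cv2.resize(a,(390,300)),cv2.resize(b,(390,300))]))
cv2.imwrite('pics/c1.png',b)
# yellow plate
for n,im in(('scene',s),('top',t)):
    h=cv2.cvtColor(im,cv2.COLOR_BGR2HSV); m=cv2.inRange(h,(18,120,80),(35,255,255))
    c=max(cv2.findContours(m,0,2)[0],key=cv2.contourArea); e=cv2.fitEllipse(c); print(n,e,atz(n,e[0],.015))
E
```

```text
scene ((250.48468017578125, 222.1537628173828), (54.14398956298828, 78.02002716064453), 79.76569366455078) [ 0.54140094 -0.16907421  0.015     ]
top ((392.5596618652344, 202.00656127929688), (83.62875366210938, 86.90497589111328), 120.84614562988281) [ 0.53368457 -0.16917709  0.015     ]
```

View pics/c1.png

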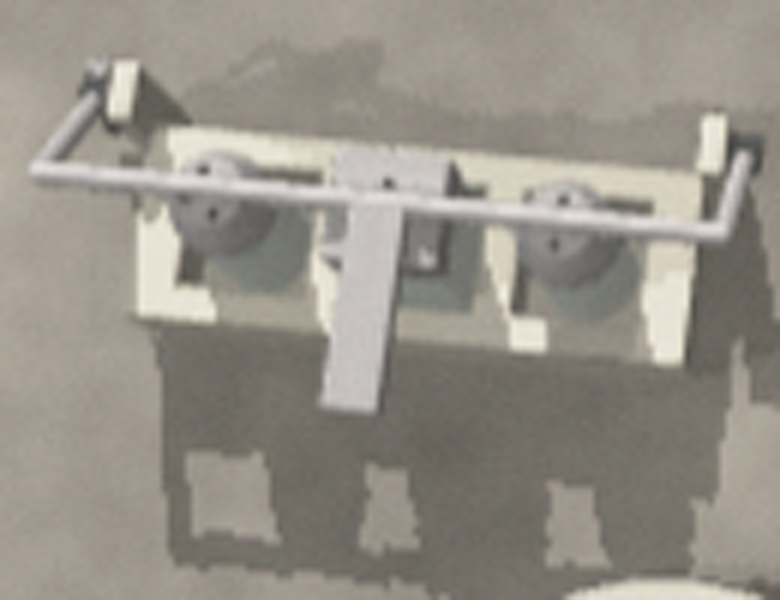

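The square lid is in the middle slot, under the bar at crop (395,210), i.e. top image (226,185). Round tapered lids are at crop (225,205) and (565,230). The tab runs from crop (375,205) to (350,408). I'll fit the rack pose.

Run:
```python
from h import *
from scipy.optimize import least_squares
f=lambda x,y:(160+x/6,150+y/6)
obs=[((-.035,.1,.035),f(135,320)),((-.035,-.1,.035),f(685,365)),((.035,.1,.035),f(168,125)),((.035,-.1,.035),f(703,175)),]
for P,uv in obs: print(P,atz('top',uv,P[2]))
P=np.array([o[0] for o in obs]);uv=np.array([o[1] for o in obs])
def W(p,P): c,s=np.cos(p[2]),np.sin(p[2]); return P@np.array([[c,s,0],[-s,c,0],[0,0,1]])+[p[0],p[1],0]
r=least_squares(lambda p:(proj('top',W(p,P))-uv).ravel(),[.56,.2,0])
print(r.x,r.fun.round(1))
t=atz('top',f(350,408),.093-.0);print('tab tip',t, 'joint w/ bar',atz('top',f(378,200),.093))
# check in scene: hinge/tab point projection
for nm,X in(('tabend',(-.0,0,0)),): pass
p=r.x
Q=np.array([(-.035,.1,.035),(-.035,-.1,.035),(.035,.1,.035),(.035,-.1,.035),(.035,.1,0),(.035,-.1,0)])
print(proj('scene',W(p,Q)).round(1)); print(proj('top',W(p,Q)).round(1))
# tab tip in rack frame
c,s=np.cos(p[2]),np.sin(p[2]); d=t[:2]-p[:2]; print('tip in rack',c*d[0]+s*d[1],-s*d[0]+c*d[1])
```

```text
(-0.035, 0.1, 0.035) [0.55562614 0.28165109 0.035     ]
(-0.035, -0.1, 0.035) [0.52679807 0.0873035  0.035     ]
(0.035, 0.1, 0.035) [0.626955   0.26999174 0.035     ]
(0.035, -0.1, 0.035) [0.59586925 0.07794318 0.035     ]
[ 0.57635191  0.17923456 -0.15416808] [-0.8 -0.6  0.7  0.1 -1.2  0.4  1.3  0. ]
tab tip [0.50808975 0.19297595 0.093     ] joint w/ bar [0.57849059 0.18256306 0.093     ]
[[443.7 251.9]
 [356.2 228.1]
 [439.  276.6]
 [347.  250. ]
 [435.6 286.4]
 [346.2 259.9]]
[[181.7 202.7]
 [274.9 211. ]
 [186.8 171.2]
 [278.5 179.2]
 [191.4 175.5]
 [280.  183.2]]
tip in rack -0.0695626421602903 0.003096204233644765
```

Run:
```python
import cv2
s=cv2.imread('pics/s0.png'); cv2.imwrite('pics/c2.png',cv2.resize(s[200:300,335:465],None,fx=6,fy=6,interpolation=cv2.INTER_CUBIC))
```

```text
(no output)
```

View pics/c2.png

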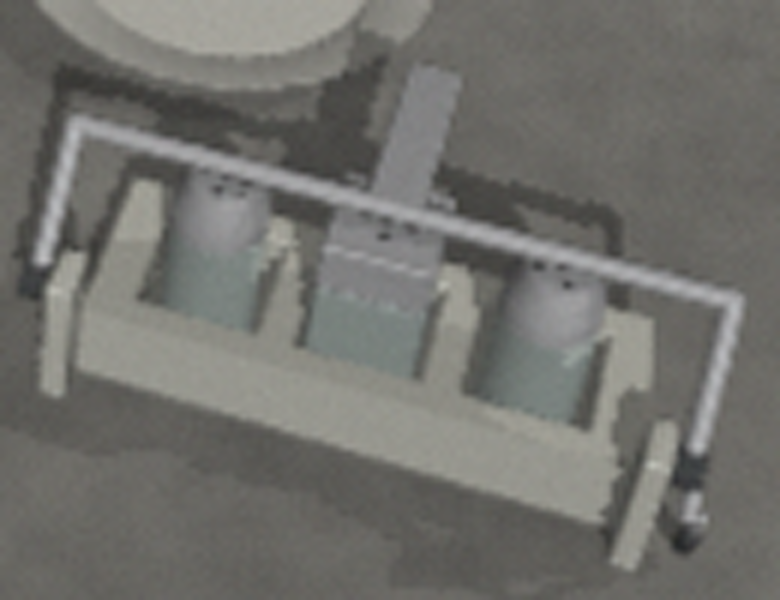

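```bash
cat >> h.py <<'E'
def go(pos,yaw=None,pitch=0,T=None):
    "tool-axes shift mm and rotvec deg from the present pose; pitch about rack y (tool y) after yaw"
    T=toolT() if T is None else T
    Rt=(R.from_euler('z',yaw)*R.from_euler('y',pitch)*R.from_euler('x',np.pi)).as_matrix() if yaw is not None else T[:3,:3]
    print('shift',(T[:3,:3].T@(np.array(pos)-T[:3,3])*1000).round(1),'turn',np.degrees(R.from_matrix(T[:3,:3].T@Rt).as_rotvec()).round(1))
E
python3 -c "
from h import *
go([.525,.189,.17],-.154)"
```

```text
shift [ 555.6 -498.    35.5] turn [-0.1  0.  33.9]
```

Call:
move_arm([
  [[556,-498,35],[0,0,34],1],
  [[556,-498,35],[0,0,34],1],
  [[556,-498,35],[0,0,34],1],
  [[556,-498,35],[0,0,34],1],
  [[556,-498,35],[0,0,34],1],
  [[556,-498,35],[0,0,34],1],
  [[556,-498,35],[0,0,34],1],
  [[556,-498,35],[0,0,34],1],
  [[556,-498,35],[0,0,34],1],
  [[556,-498,35],[0,0,34],1],
  [[556,-498,35],[0,0,34],1],
  [[556,-498,35],[0,0,34],1],
  [[556,-498,35],[0,0,34],1],
  [[556,-498,35],[0,0,34],1],
  [[556,-498,35],[0,0,34],1],
  [[556,-498,35],[0,0,34],1],
])

```text
time: 2.1
tool_pos: [0.5255, 0.1872, 0.171]
ee_rot: [-3.142, -0.001, -0.158]
wrist_force: [0.2, 0.4, 0.8]
width: 0.0937
```

Run:
```python
from h import *
o=status.get_obs(); T=toolT(o); np.save('T1.npy',T); snap('wrist','w1.png')
print(o['time'],o['tool_pos'],o['ee_rot'],o['joint_positions'].round(2),o['wrist_force'].round(2))
p=np.array([.5764,.1792,-.154])
c,s=np.cos(p[2]),np.sin(p[2])
P=np.array([(-.0696,0,.097),(-.0526,0,.097),(-.035,.1,.035),(-.035,-.1,.035),(-.02,-.02,.087),(-.02,.02,.087)])
print(proj('wrist',P@np.array([[c,s,0],[-s,c,0],[0,0,1]])+[p[0],p[1],0],T).round(0))
```

```text
2.1 [0.52554488 0.187227   0.1710223 ] [-3.14152020e+00 -8.67515867e-04 -1.57691213e-01] [ 0.24  0.11  1.41 -0.    1.62  1.97] [0.16 0.44 0.81]
[[321. 232.]
 [321. 211.]
 [209. 172.]
 [432. 171.]
 [347. 165.]
 [294. 165.]]
```

View pics/w1.png

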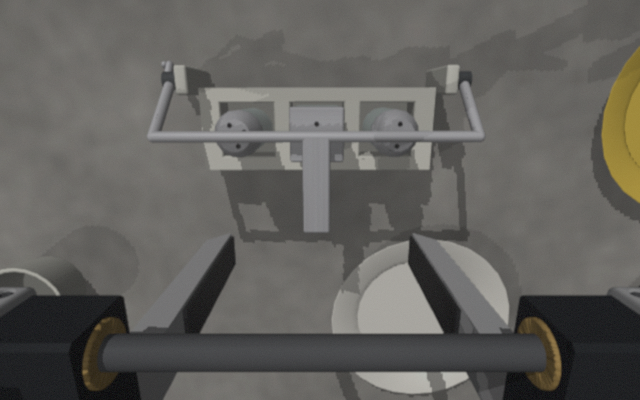

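The wrist view shows the tab at (303–328, tip 232), centred at u = 315.5, about 3.5 mm to the +y side of the prediction. The block's front corners, (208,170) and (431,170), match the fit within 2 px. I'm going down and gripping the tab.

Call:
move_arm([
  [[-2,-3,50],[0,0,0],1],
  [[-2,-3,80],[0,0,0],1],
  [[-2,-3,97],[0,0,0],1],
  [[-2,-3,97],[0,0,0],1],
  [[-2,-3,97],[0,0,0],-1],
  [[-2,-3,97],[0,0,0],-1],
  [[-2,-3,97],[0,0,0],-1],
  [[-2,-3,97],[0,0,0],-1],
  [[-2,-3,97],[0,0,0],-1],
  [[-2,-3,97],[0,0,0],-1],
])

```text
time: 3.4
tool_pos: [0.5241, 0.1919, 0.0734]
ee_rot: [3.141, 0.0, -0.156]
wrist_force: [0.0, 0.2, 0.2]
width: 0.0371
```

Call:
move_arm([
  [[0,0,0],[0,0,0],-1],
  [[0,0,0],[0,0,0],-1],
  [[0,0,0],[0,0,0],-1],
  [[0,0,0],[0,0,0],-1],
])

```text
time: 3.9
tool_pos: [0.524, 0.1914, 0.0734]
ee_rot: [3.141, 0.0, -0.156]
wrist_force: [-0.4, -2.3, 0.7]
width: 0.0202
```

Call:
move_arm([
  [[7,0,-14],[0,0,0],-1],
  [[17,0,-26],[0,0,0],-1],
  [[28,0,-37],[0,0,0],-1],
  [[41,0,-46],[0,0,0],-1],
  [[55,0,-53],[0,0,0],-1],
  [[70,0,-58],[0,0,0],-1],
  [[85,0,-61],[0,0,0],-1],
  [[101,0,-61],[0,0,0],-1],
  [[116,0,-59],[0,0,0],-1],
  [[116,0,-59],[0,0,0],-1],
])

```text
time: 5.15
tool_pos: [0.6401, 0.1728, 0.1334]
ee_rot: [3.141, -0.002, -0.157]
wrist_force: [-0.3, -3.7, -1.1]
width: 0.0196
```

Call:
move_arm([
  [[0,0,0],[0,0,0],1],
  [[0,0,0],[0,0,0],1],
  [[0,0,0],[0,0,0],1],
  [[0,0,0],[0,0,0],1],
  [[0,0,0],[0,0,0],1],
  [[0,0,0],[0,0,0],1],
  [[0,0,0],[0,0,0],1],
])

```text
time: 6.02
tool_pos: [0.6387, 0.1739, 0.1324]
ee_rot: [3.142, 0.0, -0.156]
wrist_force: [1.0, -0.9, -0.6]
width: 0.0862
```

Run:
```python
from h import *
o=status.get_obs(); a=snap('scene','s2.png')[:,:,::-1]
print(o['time'],o['tool_pos'],o['width'],o['wrist_force'].round(2))
cv2.imwrite('pics/c3.png',cv2.resize(a[130:330,270:510],None,fx=3,fy=3,interpolation=cv2.INTER_CUBIC))
```

```text
6.025 [0.63868619 0.17389582 0.13239498] 0.08621263797432015 [ 0.99 -0.89 -0.58]
```

View pics/c3.png

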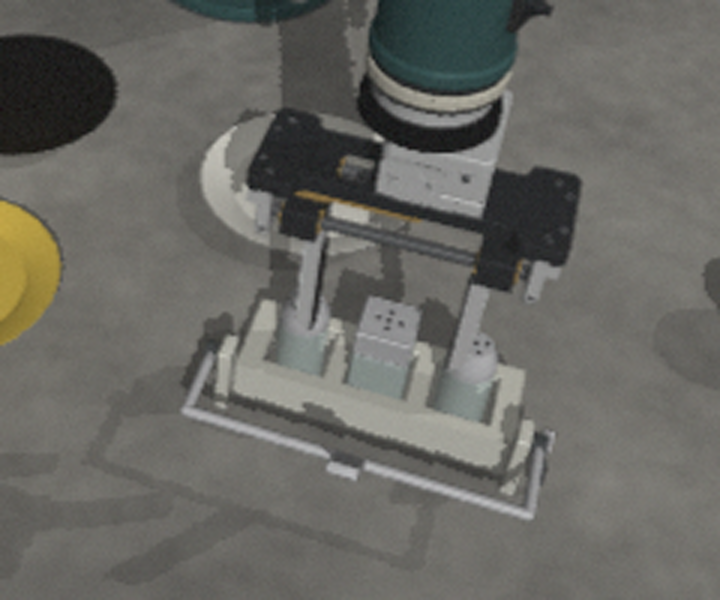

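The bar is thrown open behind the rack: its rod runs from (185,410) to (530,515) in the crop, and the square shaker is still in its slot. Next I'll turn a quarter turn so the jaws close front to back, above the shaker.

```bash
python3 -c "
from h import *
go([.579,.181,.165],1.417)"
```

```text
shift [-60.1   2.2 -32.6] turn [  0.    0.  -90.1]
```

Call:
move_arm([
  [[-20,1,-33],[0,0,-10],1],
  [[-40,2,-33],[0,0,-20],1],
  [[-60,2,-33],[0,0,-30],1],
  [[-60,2,-33],[0,0,-40],1],
  [[-60,2,-33],[0,0,-50],1],
  [[-60,2,-33],[0,0,-60],1],
  [[-60,2,-33],[0,0,-70],1],
  [[-60,2,-33],[0,0,-80],1],
  [[-60,2,-33],[0,0,-90],1],
  [[-60,2,-33],[0,0,-90],1],
  [[-60,2,-33],[0,0,-90],1],
])

```text
time: 7.45
tool_pos: [0.5791, 0.1812, 0.1655]
ee_rot: [3.141, 0.0, 1.413]
wrist_force: [0.5, -0.6, 0.3]
width: 0.094
```

Run:
```python
from h import *
o=status.get_obs(); T=toolT(o); np.save('T2.npy',T); snap('wrist','w2.png')
print(o['time'],o['tool_pos'],o['ee_rot'],o['joint_positions'].round(2))
p=np.array([.5788,.1815,-.154])
c,s=np.cos(p[2]),np.sin(p[2])
P=np.array([(a,b,.087) for a in(-.02,.02) for b in(-.02,.02)])
print(proj('wrist',P@np.array([[c,s,0],[-s,c,0],[0,0,1]])+[p[0],p[1],0],T).round(0))
```

```text
7.45 [0.57914188 0.18123414 0.16547133] [3.14147808e+00 8.92091372e-06 1.41276125e+00] [ 0.21  0.22  1.29 -0.    1.62  0.37]
[[294. 231.]
 [292. 180.]
 [346. 230.]
 [347. 180.]]
```

View pics/w2.png

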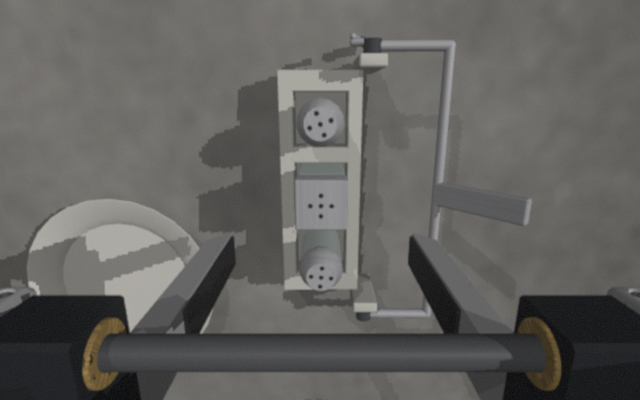

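The square lid is at (295–348, 179–229), within 1 px of the prediction. The bar is open to the right, with its tab at (485,203), clear of the fingers. I'm going down and gripping.

Call:
move_arm([
  [[0,0,50],[0,0,0],1],
  [[0,0,90],[0,0,0],1],
  [[0,0,110],[0,0,0],1],
  [[0,0,116],[0,0,0],1],
  [[0,0,116],[0,0,0],1],
  [[0,0,116],[0,0,0],-1],
  [[0,0,116],[0,0,0],-1],
  [[0,0,116],[0,0,0],-1],
  [[0,0,116],[0,0,0],-1],
  [[0,0,116],[0,0,0],-1],
  [[0,0,116],[0,0,0],-1],
  [[0,0,116],[0,0,0],-1],
  [[0,0,116],[0,0,0],-1],
  [[0,0,116],[0,0,0],-1],
])

```text
time: 9.25
tool_pos: [0.579, 0.1812, 0.0494]
ee_rot: [-3.141, 0.0, 1.415]
wrist_force: [-0.4, -0.4, -0.0]
width: 0.04
```

Call:
move_arm([
  [[0,0,-20],[0,0,0],-1],
  [[0,0,-50],[0,0,0],-1],
  [[0,0,-80],[0,0,0],-1],
  [[0,0,-100],[0,0,0],-1],
  [[-30,1,-100],[0,0,0],-1],
  [[-75,3,-100],[0,0,0],-1],
  [[-125,5,-100],[0,0,0],-1],
  [[-175,6,-100],[0,0,0],-1],
  [[-225,8,-100],[0,0,0],-1],
  [[-275,10,-100],[0,0,0],-1],
  [[-320,12,-100],[0,0,0],-1],
  [[-345,13,-100],[0,0,0],-1],
  [[-352,13,-100],[0,0,0],-1],
  [[-352,13,-100],[0,0,0],-1],
  [[-352,13,-100],[0,0,0],-1],
])

```text
time: 11.12
tool_pos: [0.5376, -0.1674, 0.1494]
ee_rot: [-3.142, -0.0, 1.417]
wrist_force: [0.3, 0.1, -0.9]
width: 0.04
```

Run:
```python
from h import *
o=status.get_obs(); T=toolT(o); im=snap('wrist','w3.png')[:,:,::-1]
print(o['time'],o['tool_pos'],o['ee_rot'],o['width'],o['wrist_force'].round(2))
for x in((.541,-.169),(.534,-.169)):print(proj('wrist',[[*x,.006]],T))
```

```text
11.125 [ 0.53758307 -0.16735966  0.14942401] [-3.14152690e+00 -4.36608941e-04  1.41665961e+00] 0.04002600525401753 [ 0.29  0.05 -0.87]
[[324.27525632 186.81847465]]
[[316.84723114 187.93439194]]
```

View pics/w3.png

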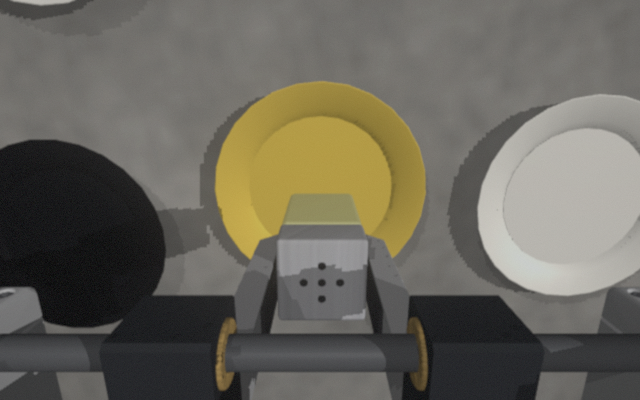

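The plate's flat middle spans u 249–392 from v = 115, so its centre is (320.5,187), matching the prediction. The shaker is held upright over it. I'm lowering it.

Call:
move_arm([
  [[0,0,40],[0,0,0],-1],
  [[0,0,70],[0,0,0],-1],
  [[0,0,88],[0,0,0],-1],
  [[0,0,95],[0,0,0],-1],
  [[0,0,98],[0,0,0],-1],
  [[0,0,100],[0,0,0],-1],
  [[0,0,101],[0,0,0],-1],
  [[0,0,101],[0,0,0],-1],
  [[0,0,101],[0,0,0],-1],
])

```text
time: 12.3
tool_pos: [0.5376, -0.1687, 0.0488]
ee_rot: [3.141, 0.0, 1.415]
wrist_force: [-0.8, -0.0, -1.3]
width: 0.0397
```

Call:
move_arm([
  [[0,0,1],[0,0,0],-1],
  [[0,0,1],[0,0,0],-1],
  [[0,0,1],[0,0,0],-1],
])

```text
time: 12.68
tool_pos: [0.5376, -0.1687, 0.0483]
ee_rot: [3.141, 0.0, 1.415]
wrist_force: [-1.8, 1.7, 5.0]
width: 0.04
```

Contact at 5 N, so I'm releasing and retreating straight up.

Call:
move_arm([
  [[0,0,1],[0,0,0],-0.5],
  [[0,0,1],[0,0,0],0.2],
  [[0,0,1],[0,0,0],0.6],
  [[0,0,1],[0,0,0],0.6],
  [[0,0,1],[0,0,0],0.6],
  [[0,0,1],[0,0,0],0.6],
  [[0,0,0],[0,0,0],0.6],
  [[0,0,-15],[0,0,0],0.6],
  [[0,0,-40],[0,0,0],0.6],
  [[0,0,-80],[0,0,0],0.6],
  [[0,0,-120],[0,0,0],0.6],
  [[-30,-60,-150],[0,0,0],0.6],
  [[-30,-120,-150],[0,0,0],0.6],
  [[-30,-160,-150],[0,0,0],0.6],
  [[-30,-160,-150],[0,0,0],0.6],
  [[-30,-160,-150],[0,0,0],0.6],
])

```text
time: 14.68
tool_pos: [0.3754, -0.1737, 0.1986]
ee_rot: [3.139, 0.001, 1.415]
wrist_force: [0.4, -0.6, 0.7]
width: 0.0751
```

Run:
```python
from h import *
o=status.get_obs(); a=snap('scene','s4.png')[:,:,::-1]
print(o['time'],o['tool_pos'],o['width'],o['wrist_force'].round(2))
print(proj('scene',[[.537,-.169,.006],[.537,-.169,.086]]))
cv2.imwrite('pics/c4.png',cv2.resize(a[130:320,190:470],None,fx=2.8,fy=2.8,interpolation=cv2.INTER_CUBIC))
```

```text
14.675 [ 0.3754216  -0.1736834   0.19860986] 0.07511508691587224 [ 0.39 -0.59  0.69]
[[251.53961996 223.42651035]
 [247.54181882 199.5517051 ]]
```

View pics/c4.png

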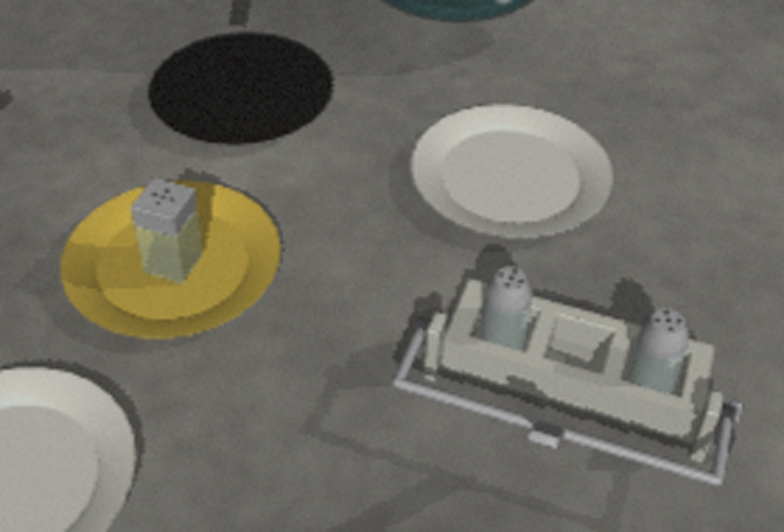

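The shaker stands upright on the plate: its lid is at crop (165,198), image (249,201), against an expected (247.5,199.6). The bar is open, the middle slot is empty and the robot is clear. I'm handing in.

```bash
python3 -c "
from h import *
print(order.close_job())"
```

```text
the job is handed in; nothing more can be done
None
```

The job is done and handed in at about 14.7 s of the 53 s allowed; handing in reports no verdict. I gripped the bar's tab, swung it through its arc to about 1.35 rad by the commanded path, and let go, and the spring threw it open. Then I lifted the square shaker from the middle slot and stood it on the yellow plate.

**Last checks:**
- **Shaker:** the final scene picture shows it upright on the plate's flat middle. Its lid was within about 2 px of where it should be, roughly 3–4 mm, against the 40 mm allowed.
- **Bar:** it still lies open behind the rack. I judged this from the picture, as its angle cannot be read directly.
- **Robot:** the gripper is open, about 16 cm from the plate's centre and 20 cm up. The wrist force is under 1 N.

**Disagreements:**
- The two fixed cameras put the plate's centre about 8 mm apart in x. I used a value between them, and the close wrist view confirmed it.
- The tab and the shaker lid lay about 3 mm off my first rack fit. I corrected for both before gripping.

No check failed.

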